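# Nest the kidney dishes with their weight

## Task

Pack the three steel kidney dishes into one nest on the bench: move the brass weight from the largest dish to the smallest, then nest the middle dish in the largest and the smallest, with the weight standing in it, in the middle one, each turned so that its outline matches the dish below and it sits fully home. Set the dishes down gently, without dropping or banging them, and leave everything else on the bench where it is.

Things in the scene. Friction and masses are not known exactly. Their poses are not given: they have to be found in the camera images.
- large_mid (a point): largest of three loose steel kidney dishes: 204 x 118 mm at the rim, 28 mm tall, no handle, 0.3 kg. Outline: all within w of a 90-degree arc of radius 75 mm (its spine); w = 42 mm at the underside, +2.1 mm per 10 mm height (flared). Wall and floor 3 mm. Point: spine's middle, 14 mm above the underside; x to the bulging side (arc centre at x = -75 mm), y along the length, z up.
- middle_mid (a point): middle steel kidney dish, same spine, flare, wall and axes as the largest: 191 x 106 mm, 30 mm tall, 0.2 kg, w = 36 mm at the underside. Point: spine's middle, 15 mm above the underside. A short upright handle plate stands on its hollow (-x) side. Nested, the dishes' x, y and yaw coincide, each underside 3 mm above the one below, with about 3 mm play all round.
- middle_grip (a point): handle of the middle dish: upright plate 8 mm thick (along dish x), 30 mm wide (y), from the rim to 58 mm above the underside. Point: mid-plate, 8 mm below its top, 50 mm above the underside, at x = -42.5 mm from the spine's middle; axes as the dish. When nested, the largest dish's rim is 25 mm above this dish's underside, close outside the handle: keep fingertips above it.
- small_mid (a point): smallest steel kidney dish, same spine, flare, wall and axes as the others: 180 x 95 mm, 32 mm tall, 0.16 kg, w = 30 mm at the underside (floor inside 54 mm wide). Point: spine's middle, 16 mm above the underside. A tall upright handle plate stands on its hollow (-x) side. Nests in the middle dish as that does in the largest.
- small_grip (a point): handle of the smallest dish: upright plate 8 mm thick (along dish x), 30 mm wide (y), top 84 mm above the underside. Point: mid-plate, 8 mm below its top, 76 mm above the underside, at x = -30.5 mm from the spine's middle; axes as the dish. When nested, the middle dish's handle is 4 mm away on the -x side, its top 55 mm above this dish's underside: keep fingertips above it.
- weight_mid (a point): brass cylinder weight, 22 mm diameter, 40 mm tall, 0.12 kg, standing at the start on the floor of the largest dish. Point: its centre, 20 mm above its foot; z its axis. Grip it near its top so that the gripper's body clears the smallest dish's 84 mm handle when it is stood in that dish.
- beaker: bystander, to be left alone: a small open glass beaker, 56 mm across, 60 mm tall; origin under it, on the table
- jar: bystander, to be left alone: a small closed amber glass jar, 48 mm across, 60 mm tall; origin under it, on the table
- stopper: bystander, to be left alone: a black rubber stopper, 40 mm across, 30 mm tall; origin under it, on the table
- mould: bystander, to be left alone: an open dark steel cube mould, 42 mm square, 36 mm tall; origin under it, on the table
- spatula: bystander, to be left alone: a spatula lying flat, 170 mm long; x along it
- brush: bystander, to be left alone: a brush lying flat, 170 mm long; x along it
- bottle: bystander, to be left alone: a white plastic bottle, 60 mm across, 130 mm tall; origin under it, on the table
Not all that is in view belongs to the job. Leave any green or orange look-alike of the part that bears middle_mid alone. Leave any orange look-alike of the part that bears small_mid alone.

How it is judged:
By the outcome, as a careful person would: the job done as asked, in the order asked, and still so for the second after the job is handed in, with the robot touching nothing.
It also fails if it takes over 72 s, if anything falls off the work surface, if the arm or the gripper's body presses on something with over 40 N, if the wrist force passes 120 N, or if a joint passes its speed limit or range.

## Robot

A 6-joint arm with a two-finger parallel gripper is mounted at the origin on the work surface. World frame = base frame: x ahead of the robot, y to its left, z up, the work surface at z = 0. Lengths are in m, angles in rad, forces in N, time in s.
With the tool pointing down it reaches from about 0.375 to 0.9 m from the base axis. Payload 3.1 kg.
Tool frame: the origin (TCP) lies at the very end of the fingers, on their centre line; the grasp point (between the pads) lies 19 mm behind it; z points along the fingers, y is the line along which they close (so a half turn about z gives the same grasp; the last joint's range is limited). The gripper opens to 87 mm and grips with 3 to 60 N. Pads are 19 mm wide; open, the fingers measure 117 mm over their backs; the gripper's body (75 mm by 190 mm) begins 51 mm behind the grasp point.
Start: joints at [-0.178, 0.527, 1.433, -0, 1.181, -0.178], TCP at [0.625, 0, 0.223] pointing down, gripper open.
Joint ranges: [-3.08, 3.08], [-0.75, 2.2], [0.22, 2.44], [-1.43, 4.57], [0, 2.65], [-2.85, 2.85]. Speed limits (rad/s): [2.79, 2.79, 3.14, 3.14, 3.14, 3.14].

## Interface

Orientations are given as a unit quaternion [w, x, y, z].
In Python, from workcell import arm gives the robot as it stands.
- The arm moves only by the shell command python3 -m crank 'ROWS'. ROWS is JSON, a list that holds one entry, the list of rows, each a list of 5 numbers: the opening, from -1 (shut) to 1 (fully open), so that 0 is half open, then the shift along the tool's x, y, z in units of 200 mm (1.0 is 200 mm), then the turn about the tool's z in units of 2 pi rad (1.0 is 2 pi rad). In form: [[[claw, x, y, z, yaw], ...]]. A call has exactly 8 rows; each row is the pose to reach, as a shift and turn from the pose commanded when the call began, along the tool's axes at that moment, turning the shorter way round; what a row does not reach only later rows make up. A row lasts 1/10 s, in which the tool goes at most 50 mm and 8.59 degrees, less where a joint would pass 70% of its speed; a pose out of reach is approached as far as the arm can. A call with a number of a shift or a turn outside -1 to 1 is refused whole. A call with a gripper value outside its range is refused whole. The fingers move at their own pace and stop on an object; the grip force is fixed at half the most. Time passes only in rows, so rows that repeat a pose let the fingers close, or fill a call up. It gives the time, the measured TCP pose, the force, the opening and the grip force at its end, in the units of the state.
- arm.get_obs(): the state, without advancing time (a new reading comes with each control period).
- arm.get_image(name): name is "scene" or "side" or "wrist"; returns (picture, depth): 420x560x3 uint8, red, green, blue; 420x560 float32, m along the optical axis (not along the pixel's ray), 0 where there is no reading.
- arm.calibration(name): a dict with "intrinsics" (3x3 intrinsics, pixels), "origin" and "rotation" of the camera in the world. Camera axes: x right, y down, z forward; pixel columns grow to the right and rows downward; lengths in m; the calibration is good to about 2 mm. The wrist camera is an equidistant fisheye: a pixel r from the principal point sees the ray r / f radians off the axis. A picture is of the moment at which its call begins: read the wrist's pose just before it. calibration takes no time and is no camera call; for the wrist camera it gives the pose at the moment of the call.
- arm.finish_job(): hands the job in; it is judged then, once.
The state is a dict: "t": time; "joints": joint angles; "joint_vel": joint speeds; "effort": joint torques, N m; "position": TCP position; "ee_rot": TCP orientation; "contact_force": force on the tool from outside, world axes, zero at the start; "ft_torque": the same for the moment, N m; "opening": opening from 0.0 (shut) to 1.0 (fully open); "grip_force": force on a finger pad.
Only numpy, scipy, OpenCV 4.12 (cv2) and the standard library are available. Lean on these libraries where they do the work, as an engineer would, in place of code of your own. Each camera call takes 0.05 s, during which the arm holds its last target. There are 200 camera calls.

## Working session

There is one attempt and no reset: what is moved stays moved. The work goes in short steps, Python scripts to look and compute and a shell command to move; the robot and the scene stay as the last step left them, time stands still between calls to the robot, and variables do not carry over. Pictures are saved under pics/ and viewed, at most 13 in all, crops included, and the job is handed in when it is done.

```bash
mkdir -p pics; ls; python3 - <<'E'
from workcell import arm
import cv2,numpy as np
for n in ["scene","side","wrist"]:
    c=arm.calibration(n); print(n,np.round(c["intrinsics"],1).tolist(),np.round(c["origin"],3),np.round(c["rotation"],3).tolist())
    im,d=arm.get_image(n); np.savez("pics/"+n+"0.npz",im=im,d=d,**{k:np.array(v) for k,v in c.items() if k in("intrinsics","origin","rotation")})
    cv2.imwrite("pics/"+n+"0.png",im[:,:,::-1])
print(arm.get_obs())
E
```

```text
pics
scene [[500.5, 0.0, 281.0], [0.0, 500.5, 202.7], [0.0, 0.0, 1.0]] [ 1.074 -0.614  1.162] [-0.297, 0.879, 0.355, -0.114]
side [[398.3, 0.0, 273.8], [0.0, 398.3, 206.6], [0.0, 0.0, 1.0]] [0.291 0.798 0.876] [0.053, -0.133, 0.908, -0.394]
wrist [[325.2, 0.0, 282.7], [0.0, 325.2, 206.8], [0.0, 0.0, 1.0]] [0.625 0.08  0.383] [0.149, 0.989, 0.0, -0.001]
{'t': 0.15, 'joints': array([-1.78491710e-01,  5.28234789e-01,  1.43359285e+00, -2.73672315e-05,
        1.18136747e+00, -1.78496679e-01]), 'joint_vel': array([-0.00058988, -0.00088115, -0.00395042, -0.00117023,  0.00100795,
        0.00060656]), 'effort': array([ 9.14956272e-04, -4.40429199e+01, -1.76841742e+01,  6.33679633e-02,
        5.52540855e-02, -1.06930895e-04]), 'position': array([6.24456058e-01, 1.24919841e-04, 2.21812190e-01]), 'ee_rot': array([-6.50927623e-04,  7.07101117e-01,  7.07111991e-01, -4.67358497e-04]), 'contact_force': array([0.38137603, 0.62977926, 0.53585159]), 'ft_torque': array([-0.00205612,  0.01945834,  0.07634256]), 'grip_force': 0.0, 'opening': 1.0005058500555826}
```

View pictures.

View pics/scene0.png

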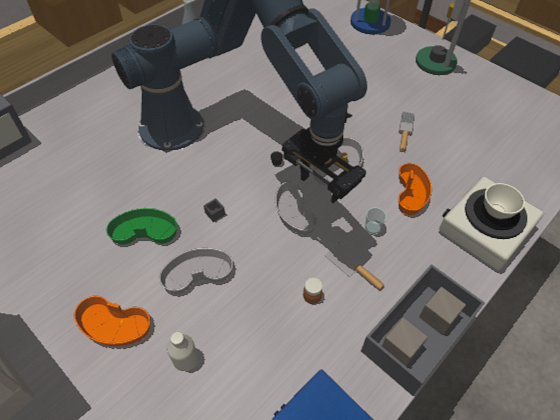

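View pics/side0.png

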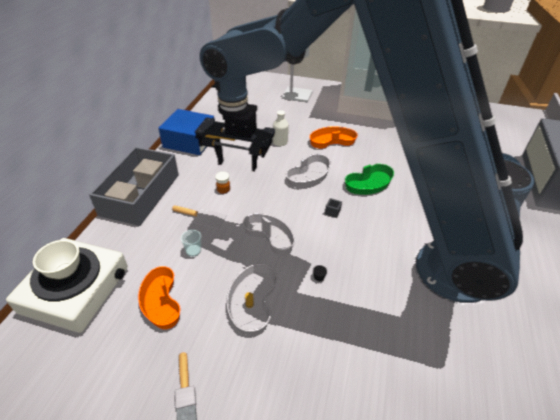

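The scene view shows steel dishes at (197,270), (295,208) and, half behind the gripper, (345,155). In the side view they are at (308,170), (267,235) and (250,297), and the last of these holds the brass weight, so it is the largest. The orange and green look-alikes are at scene (112,320), (142,226) and (413,190), and I leave those alone. The wrist view should tell the other two steel dishes apart.

View pics/wrist0.png

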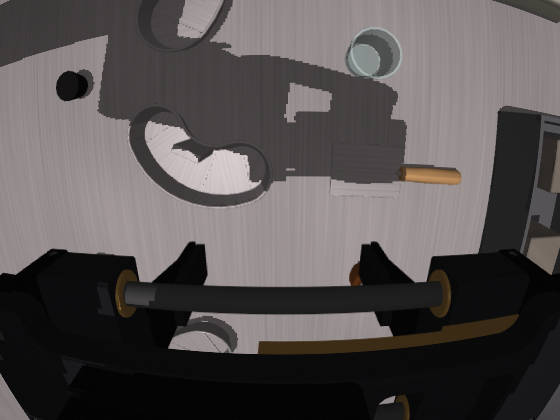

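```bash
python3 - <<'E'
import cv2,numpy as np
s=cv2.imread("pics/scene0.png");d=cv2.imread("pics/side0.png")
f=lambda im,x,y:cv2.resize(im[y-50:y+50,x-66:x+66],(396,300),interpolation=cv2.INTER_CUBIC)
cv2.imwrite("pics/c1.png",np.vstack([np.hstack([f(s,197,265),f(s,310,185)]),np.hstack([f(d,308,170),f(d,262,265)])]))
E
```

```text
(no output)
```

View pics/c1.png

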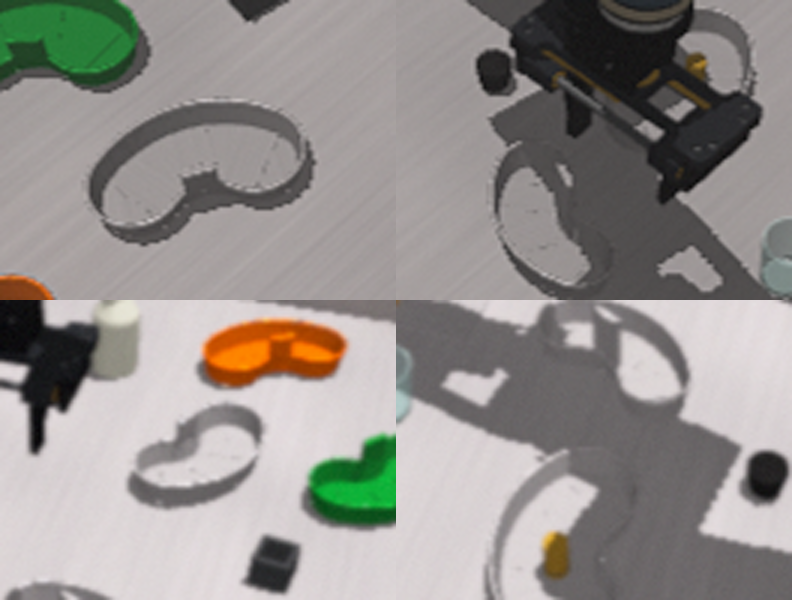

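Dish at scene (197,270) has a short handle, so it is the middle one. The dish at (295,208) has a plate in its hollow that looks tall, so it should be the smallest. The one at (345,155) with the weight is the largest. I'll check these from the depth images: rims, and handle heights of 58 and 84 mm.

```bash
cat > h.py <<'E'
import numpy as np,cv2
from scipy.spatial.transform import Rotation as R
def cloud(n,d,c):
    K=np.array(c["intrinsics"]);q=np.array(c["rotation"])
    M=R.from_quat(q[[1,2,3,0]]).as_matrix() if q.size==4 else q
    v,u=np.nonzero(d>0);z=d[v,u];x=(u-K[0,2])/K[0,0];y=(v-K[1,2])/K[1,1]
    if n=="wrist":
        r=np.hypot(x,y)+1e-9;t=np.tan(np.minimum(r,1.4));x,y=x/r*t,y/r*t
    return (np.c_[x*z,y*z,z]@M.T+np.array(c["origin"])),u,v
def rect(p):
    (c,(a,b),ang)=cv2.minAreaRect((p[:,:2]*1000).astype(np.float32))
    th=np.radians(ang)
    if a<b:a,b,th=b,a,th+np.pi/2   # th: long axis
    return np.array(c)/1000,a,b,th
E
python3 - <<'E'
from h import *
P=[]
for n in["scene","side","wrist"]:
    f=np.load(f"pics/{n}0.npz");p,u,v=cloud(n,f["d"],f);
    print(n,"table z",np.median(p[np.abs(p[:,2])<.015,2]))
    seeds={"scene":dict(mid=(197,270),sm=(295,208),lg=(345,155)),"side":dict(mid=(308,170),sm=(267,235),lg=(250,297)),"wrist":dict(sm=(200,160),lg=(180,20))}[n]
    for k,s in seeds.items():
        i=np.hypot(u-s[0],v-s[1])<12
        print(n,k,np.round(np.median(p[i],0),3))
    P.append(p)
np.savez("pics/P.npz",a=P[0],b=P[1],c=P[2])
E
```

```text
scene table z 0.0011845729265076432
scene mid [ 0.475 -0.294  0.005]
scene sm [0.525 0.035 0.005]
scene lg [0.508 0.295 0.006]
side table z 6.011656646154329e-06
side mid [ 0.486 -0.3    0.004]
side sm [0.527 0.046 0.004]
side lg [0.506 0.255 0.003]
wrist table z -0.00027031541931513137
wrist sm [0.536 0.025 0.004]
wrist lg [0.501 0.196 0.002]
```

```bash
python3 - <<'E'
from h import *
F=np.load("pics/P.npz")
S=dict(mid=((.48,-.297),.030,.058,-42.5,(191,106)),sm=((.53,.045),.032,.084,-30.5,(180,95)),lg=((.51,.23),.028,0,0,(204,118)))
for k,(c,h,H,hx,dim) in S.items():
    for cam in("a","b","c","ab","abc"):
        p=np.vstack([F[j] for j in cam]);p=p[np.hypot(*(p[:,:2]-c).T)<.13]
        r=p[(p[:,2]>h-.012)&(p[:,2]<h+.003)]
        if len(r)<30: print(k,cam,len(r));continue
        # drop sparse outliers
        g=cv2.blur(np.histogram2d(*r[:,:2].T,bins=60,range=[[c[0]-.13,c[0]+.13],[c[1]-.13,c[1]+.13]])[0],(3,3))
        ij=np.clip(((r[:,:2]-c+.13)/.26*60).astype(int),0,59);r=r[g[ij[:,0],ij[:,1]]>.4]
        m,a,b,th=rect(r)
        hi=p[(p[:,2]>h+.008)&(p[:,2]<.1)]
        print(k,cam,len(r),np.round(m,4),round(a),round(b),"of",dim,"long deg",round(np.degrees(th),1),"hi",len(hi),np.round(np.median(hi,0),3) if len(hi) else "",np.round(hi[:,2].max(),3) if len(hi) else "")
E
```

```text
mid a 499 [ 0.4707 -0.3024] 193 147 of (191, 106) long deg 26.7 hi 88 [ 0.502 -0.308  0.054] 0.063
mid b 301 [ 0.4737 -0.2828] 182 162 of (191, 106) long deg 39.1 hi 42 [ 0.502 -0.301  0.052] 0.06
mid c 337 [ 0.5077 -0.2235] 90 32 of (191, 106) long deg 169.9 hi 0  
mid ab 820 [ 0.4696 -0.2813] 186 164 of (191, 106) long deg 41.7 hi 130 [ 0.502 -0.306  0.053] 0.063
mid abc 1157 [ 0.4696 -0.2813] 186 164 of (191, 106) long deg 41.7 hi 130 [ 0.502 -0.306  0.053] 0.063
sm a 325 [0.5157 0.0467] 201 124 of (180, 95) long deg 126.9 hi 95 [0.535 0.038 0.07 ] 0.089
sm b 499 [0.5155 0.0624] 214 140 of (180, 95) long deg 116.4 hi 127 [0.531 0.047 0.067] 0.089
sm c 2572 [0.5142 0.0623] 215 142 of (180, 95) long deg 114.5 hi 547 [0.534 0.043 0.08 ] 0.086
sm ab 834 [0.5146 0.0613] 216 142 of (180, 95) long deg 116.4 hi 222 [0.532 0.043 0.068] 0.089
sm abc 3407 [0.5148 0.0622] 216 144 of (180, 95) long deg 115.3 hi 769 [0.533 0.043 0.076] 0.089
lg a 133 [0.505  0.2519] 204 100 of (204, 118) long deg 93.5 hi 42 [0.506 0.266 0.043] 0.051
lg b 553 [0.5066 0.2552] 202 117 of (204, 118) long deg 97.5 hi 63 [0.505 0.272 0.042] 0.046
lg c 761 [0.5027 0.1842] 104 66 of (204, 118) long deg 170.7 hi 0  
lg ab 695 [0.5068 0.2535] 205 117 of (204, 118) long deg 97.5 hi 105 [0.506 0.269 0.043] 0.051
lg abc 1456 [0.5065 0.2533] 205 118 of (204, 118) long deg 97.0 hi 105 [0.506 0.269 0.043] 0.051
```

```bash
cat >> h.py <<'E'
def comp(r,c,W=.13,N=65):
    """largest connected blob of points (4 mm cells, closed by one cell)"""
    ij=np.clip(((r[:,:2]-c+W)/(2*W)*N).astype(int),0,N-1)
    g=np.zeros((N,N),np.uint8);g[ij[:,0],ij[:,1]]=1
    n,l,s,_=cv2.connectedComponentsWithStats(cv2.dilate(g,np.ones((3,3),np.uint8)))
    return r[l[ij[:,0],ij[:,1]]==1+np.argmax(s[1:,2]*s[1:,3])] 
def dish(p,c,h,w,handle=None):
    p=p[np.hypot(*(p[:,:2]-c).T)<.13]
    r=comp(p[(p[:,2]>h-.008)&(p[:,2]<h+.003)],c);m,a,b,th=rect(r)
    bx=np.array([np.sin(th),-np.cos(th)])      # bulge axis, sign from areas: rim points crowd the spine's bulge
    hi=None
    if handle:
        hi=p[(p[:,2]>h+.008)&(p[:,2]<handle+.006)];hi=comp(hi,c)
    return r,m,a,b,np.degrees(th),bx,hi
E
python3 - <<'E'
from h import *
F=np.load("pics/P.npz")
S=dict(mid=((.48,-.297),.030,36,.058),sm=((.53,.045),.032,30,.084),lg=((.51,.25),.028,42,None))
for k,(c,h,w,H) in S.items():
    for cam in("a","b","ab")+(("c","abc") if k=="sm" else ()):
        p=np.vstack([F[j] for j in cam]);r,m,a,b,th,bx,hi=dish(p,np.array(c),h,w,H)
        print(k,cam,len(r),np.round(m,4),round(a),round(b),"th",round(th,1),end=" ")
        if hi is not None:
            q=(hi[:,:2].min(0)+hi[:,:2].max(0))/2;hm=hi[:,:2].mean(0)
            s=np.sign((m-hm)@bx);bx=bx*s
            print("handle",np.round(hm,4),np.round(q,4),len(hi),"bulge deg",round(np.degrees(np.arctan2(bx[1],bx[0])),1),"mid",np.round(m+bx*.011,4))
        else: print()
E
```

```text
mid a 401 [ 0.4724 -0.2922] 190 108 th 62.5 handle [ 0.5022 -0.3084] [ 0.5016 -0.309 ] 86 bulge deg 152.5 mid [ 0.4627 -0.2871]
mid b 229 [ 0.4729 -0.2912] 194 107 th 62.7 handle [ 0.502  -0.3022] [ 0.5028 -0.3043] 42 bulge deg 152.7 mid [ 0.4632 -0.2862]
mid ab 630 [ 0.473  -0.2912] 194 108 th 62.5 handle [ 0.5022 -0.3064] [ 0.5017 -0.306 ] 128 bulge deg 152.5 mid [ 0.4632 -0.2861]
sm a 260 [0.5224 0.0246] 180 95 th 155.1 handle [0.5336 0.0386] [0.5309 0.0402] 93 bulge deg -114.9 mid [0.5178 0.0146]
sm b 319 [0.5242 0.0267] 178 96 th 154.9 handle [0.5313 0.0468] [0.5323 0.0459] 127 bulge deg -115.1 mid [0.5195 0.0168]
sm ab 579 [0.523  0.0259] 180 98 th 154.9 handle [0.5323 0.0433] [0.5316 0.0421] 220 bulge deg -115.1 mid [0.5183 0.0159]
sm c 1965 [0.5227 0.0241] 179 96 th 155.0 handle [0.5334 0.0427] [0.5315 0.0417] 547 bulge deg -115.0 mid [0.518  0.0141]
sm abc 2544 [0.5228 0.0255] 180 99 th 154.9 handle [0.5331 0.0429] [0.5316 0.0421] 767 bulge deg -115.1 mid [0.5181 0.0155]
lg a 86 [0.5123 0.325 ] 123 41 th 154.0 
lg b 426 [0.5066 0.2552] 202 117 th 97.5 
lg ab 533 [0.5068 0.2535] 205 117 th 97.5
```

Depth confirms the identification: the handle tops measure about 58 mm (middle) and 84 mm (smallest). Now I move above the weight.

```bash
python3 -m crank '[[[0,0.2,-0.12,0,0.02],[0,0.4,-0.24,0,0.045],[0,0.6,-0.36,0,0.068],[0,0.8,-0.48,0,0.09],[0,1,-0.59,0,0.113],[0,1,-0.59,0,0.136],[0,1,-0.59,0,0.159],[0,1,-0.59,0,0.18]]]'
cat >> h.py <<'E'
def look(arm,names,tag):
    out={}
    for n in names:
        c=arm.calibration(n);im,d=arm.get_image(n);cv2.imwrite(f"pics/{n}{tag}.png",im[:,:,::-1])
        out[n]=(im,)+cloud(n,d,c)
    return out
def tool(arm):
    o=arm.get_obs();q=o["ee_rot"];M=R.from_quat(q[[1,2,3,0]]).as_matrix()
    print("t",round(o["t"],2),"tcp",np.round(o["position"],4),"phi",round(np.degrees(np.arctan2(M[1,1],M[0,1])),2),"tilt",np.round(np.degrees(np.arccos(-M[2,2])),2),"j1,j6",np.round(np.degrees(o["joints"][[0,5]]),1),"op",round(o["opening"]*87,1),"F",np.round(o["contact_force"],1),"g",round(o["grip_force"],1))
    return o["position"],M
def rows_to(arm,p,phi=None):
    x,M=tool(arm);s=M.T@(np.array(p)-x)/.2;print("shift units",np.round(s,3),end=" ")
    if phi is not None: print("turn",round((((np.degrees(np.arctan2(M[1,1],M[0,1]))-phi)+180)%360-180)/360,4))
E
python3 - <<'E'
from h import *
from workcell import arm
o=look(arm,["wrist","scene","side"],1)
P=[]
for n,(im,p,u,v) in o.items():
    m=(p[:,2]>.034)&(p[:,2]<.048)&(np.hypot(p[:,0]-.506,p[:,1]-.269)<.06);q=p[m]
    t=q[q[:,2]>.040]
    if len(t): print(n,"weight top",len(t),np.round(t.mean(0),4),np.round((t.min(0)+t.max(0))/2,4),np.round(np.ptp(t,axis=0),3))
    r,mm,a,b,th,_,_=dish(p,np.array([.51,.25]),.028,42);print(" large",len(r),np.round(mm,4),round(a),round(b),round(th,1))
    P.append(p)
r,mm,a,b,th,_,_=dish(np.vstack(P),np.array([.51,.25]),.028,42);print("all",np.round(mm,4),round(a),round(b),round(th,1))
tool(arm)
E
```

```text
t: 0.95
position: [0.5064, 0.2007, 0.2224]
ee_rot: [0.0, 0.976, 0.216, -0.0]
contact_force: [0.3, -0.6, -0.1]
opening: 0.509
grip_force: 0.0
wrist weight top 309 [0.5057 0.2669 0.0425] [0.5056 0.267  0.0424] [0.021 0.021 0.005]
 large 2338 [0.5059 0.2539] 201 118 97.7
scene weight top 33 [0.5052 0.2667 0.0436] [0.5057 0.2662 0.0445] [0.022 0.022 0.007]
 large 276 [0.5046 0.2539] 204 118 97.3
side weight top 51 [0.5063 0.2698 0.0426] [0.5063 0.2697 0.0426] [0.021 0.02  0.005]
 large 420 [0.5068 0.2563] 202 118 97.3
all [0.5057 0.2546] 205 120 97.3
t 1.1 tcp [0.5067 0.2001 0.2224] phi -64.63 tilt 0.03 j1,j6 [ 9.8 74.4] op 44.0 F [-0.  -0.3  0.8] g 0.0
```

View pics/wrist1.png

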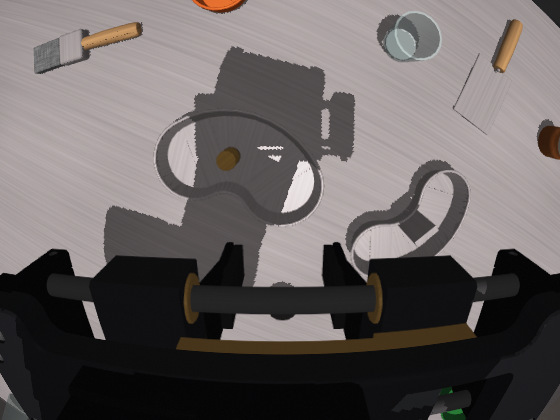

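The wrist view shows the largest dish at (240,165), bulging upward in the picture (world +x). The weight stands in it at (228,158), and the smallest dish with its plate is at (420,220). Next I descend on the weight.

```bash
python3 -m crank '[[[0,0.07,-0.155,0,0],[0,0.141,-0.309,0,0],[0,0.141,-0.309,0.2,0],[0,0.141,-0.309,0.4,0],[0,0.141,-0.309,0.6,0],[0,0.141,-0.309,0.75,0],[0,0.141,-0.309,0.85,0],[0,0.141,-0.309,0.85,0]]]'
python3 - <<'E'
from h import *
from workcell import arm
rows_to(arm,[.5057,.268,.021])
E
```

```text
t: 1.9
position: [0.5039, 0.267, 0.0495]
ee_rot: [0.0, 0.976, 0.219, -0.004]
contact_force: [-0.7, -0.6, 0.0]
opening: 0.502
grip_force: 0.0
t 1.9 tcp [0.5039 0.267  0.0495] phi -64.7 tilt 0.41 j1,j6 [16.7 81.4] op 43.7 F [-0.7 -0.6  0. ] g 0.0
shift units [ 0.011 -0.001  0.142]
```

```bash
python3 -m crank '[[[0,0,0,0.08,0],[0,0,0,0.155,0],[0,0,0,0.155,0],[-1,0,0,0.155,0],[-1,0,0,0.155,0],[-1,0,0,0.155,0],[-1,0,0,0.155,0],[-1,0,0,0.155,0]]]'
python3 -m crank '[[[-1,0,0,-0.05,0],[-1,0,0,-0.15,0],[-1,0,0,-0.3,0],[-1,0,0,-0.45,0],[-1,0,0,-0.55,0],[-1,0,0,-0.55,0],[-1,0,0,-0.55,0],[-1,0,0,-0.55,0]]]'
python3 - <<'E'
from h import *
from workcell import arm
rows_to(arm,[.518-.4226*.003,.0150-.9063*.003,.135],-25)
E
```

```text
t: 2.7
position: [0.5066, 0.2681, 0.0222]
ee_rot: [-0.0, 0.976, 0.218, 0.001]
contact_force: [0.5, 0.5, 3.6]
opening: 0.242
grip_force: 30.0
t: 3.5
position: [0.505, 0.2676, 0.1303]
ee_rot: [0.0, 0.976, 0.218, -0.002]
contact_force: [-0.8, -0.3, -1.4]
opening: 0.246
grip_force: 30.0
t 3.5 tcp [0.505  0.2676 0.1303] phi -64.8 tilt 0.17 j1,j6 [16.7 81.5] op 21.4 F [-0.8 -0.3 -1.4] g 30.0
shift units [-0.49   1.18  -0.023] turn -0.1106
```

```bash
python3 -m crank '[[[-1,-0.04,0.1,0,-0.014],[-1,-0.1,0.24,0,-0.03],[-1,-0.16,0.38,0,-0.046],[-1,-0.22,0.53,0,-0.062],[-1,-0.28,0.67,0,-0.078],[-1,-0.34,0.82,0,-0.094],[-1,-0.39,0.94,0,-0.106],[-1,-0.4,0.97,0,-0.11]]]'
python3 - <<'E'
from h import *
from workcell import arm
rows_to(arm,[.518-.4226*.003,.0150-.9063*.003,.135],-25)
E
```

```text
t: 4.3
position: [0.5157, 0.0558, 0.13]
ee_rot: [-0.001, 0.845, 0.535, -0.001]
contact_force: [0.6, 0.8, -0.6]
opening: 0.241
grip_force: 30.0
t 4.3 tcp [0.5157 0.0558 0.13  ] phi -25.27 tilt 0.18 j1,j6 [-6.2 19.1] op 21.0 F [ 0.6  0.8 -0.6] g 30.0
shift units [-0.195  0.097 -0.025] turn -0.0007
```

```bash
python3 -m crank '[[[-1,-0.1,0.05,0,0],[-1,-0.195,0.097,0,0],[-1,-0.195,0.097,0,0],[-1,-0.195,0.097,0.1,0],[-1,-0.195,0.097,0.2,0],[-1,-0.195,0.097,0.3,0],[-1,-0.195,0.097,0.35,0],[-1,-0.195,0.097,0.35,0]]]'
python3 - <<'E'
from h import *
from workcell import arm
o=look(arm,["wrist","side"],2)
for n,(im,p,u,v) in o.items():
    r,m,a,b,th,bx,hi=dish(p,np.array([.525,.03]),.032,30);print(n,np.round(m,4),round(a),round(b),round(th,1),np.round(m-.011*bx*np.sign(bx[1]),4))
rows_to(arm,[.518-.4226*.003,.0150-.9063*.003,.0225],-25)
E
```

```text
t: 5.1
position: [0.5157, 0.0156, 0.0597]
ee_rot: [-0.002, 0.844, 0.536, -0.002]
contact_force: [-0.1, -0.5, -0.3]
opening: 0.244
grip_force: 30.0
wrist [0.5268 0.0334] 179 76 155.0 [0.5222 0.0234]
side [0.524 0.027] 178 95 155.3 [0.5194 0.017 ]
t 5.2 tcp [0.5173 0.0151 0.0614] phi -25.19 tilt 0.03 j1,j6 [-10.7  14.5] op 21.5 F [ 0.5 -0.4 -1.3] g 30.0
shift units [-0.014  0.004  0.195] turn -0.0005
```

View pics/wrist2.png

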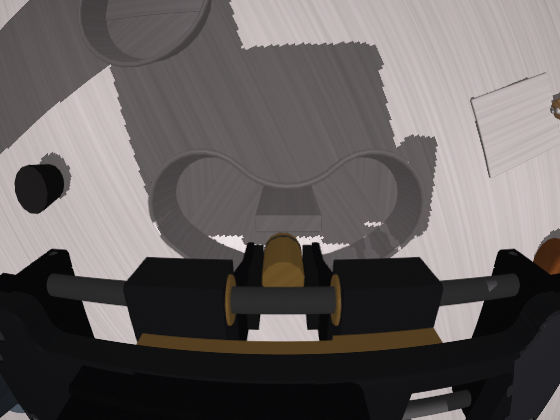

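The weight hangs at (283,265), in front of the plate at (288,210) and centred along the dish. Lowering it now.

```bash
python3 -m crank '[[[-1,0,0,0.08,0],[-1,0,0,0.14,0],[-1,0,0,0.17,0],[-1,0,0,0.185,0],[-1,0,0,0.195,0],[-1,0,0,0.2,0],[-1,0,0,0.2,0],[-1,0,0,0.2,0]]]'
python3 -m crank '[[[-0.2,0,0,0,0],[-0.2,0,0,0,0],[-0.2,0,0,0,0],[-0.1,0,0,-0.1,0],[-0.1,0,0,-0.3,0],[0,0,0,-0.5,0],[0.15,0,0,-0.7,0],[0.15,0,0,-0.7,0]]]'
python3 - <<'E'
from h import *
from workcell import arm
o=look(arm,["side","scene","wrist"],3)
P=np.vstack([x[1] for x in o.values()])
for n,(im,p,u,v) in o.items():
    q=p[(p[:,2]>.037)&(p[:,2]<.047)&(np.hypot(p[:,0]-.517,p[:,1]-.012)<.016)]
    if len(q):print(n,"weight",len(q),np.round((q.min(0)+q.max(0))/2,4))
    r,m,a,b,th,bx,hi=dish(p,np.array([.525,.03]),.032,30);print(n,np.round(m,4),round(a),round(b),round(th,1),np.round(m-.011*bx*np.sign(bx[1]),4))
    r,m,a,b,th,bx,hi=dish(p,np.array([.473,-.29]),.030,36,.058);print("  middle",np.round(m,4),round(a),round(b),round(th,1),hi is not None and np.round(hi.mean(0),4))
rows_to(arm,[.5007,-.306,.2],62.5)
E
```

```text
t: 6.0
position: [0.5175, 0.0148, 0.0222]
ee_rot: [0.0, 0.844, 0.536, 0.0]
contact_force: [-1.7, 0.5, 4.6]
opening: 0.245
grip_force: 30.0
t: 6.8
position: [0.5212, 0.0143, 0.1665]
ee_rot: [0.004, 0.844, 0.536, 0.004]
contact_force: [1.1, -0.2, 0.4]
opening: 0.557
grip_force: 0.0
side weight 34 [0.5172 0.0162 0.0414]
side [0.5239 0.0266] 180 94 155.3 [0.5193 0.0166]
  middle [ 0.4398 -0.2654] 130 22 59.4 [ 0.5016 -0.3033  0.0513]
scene weight 51 [0.5165 0.0121 0.0422]
scene [0.5236 0.0198] 178 88 164.8 [0.5207 0.0092]
  middle [ 0.4726 -0.2924] 190 106 62.8 [ 0.5022 -0.3085  0.0523]
wrist weight 448 [0.5167 0.0136 0.0407]
wrist [0.5226 0.0243] 180 96 154.8 [0.5179 0.0143]Traceback (most recent call last):
  File "<stdin>", line 9, in <module>
  File "h.py", line 23, in dish
    r=comp(p[(p[:,2]>h-.008)&(p[:,2]<h+.003)],c);m,a,b,th=rect(r)
  File "h.py", line 20, in comp
    return r[l[ij[:,0],ij[:,1]]==1+np.argmax(s[1:,2]*s[1:,3])]
                                   ~~~~~~~~~^^^^^^^^^^^^^^^^^
    return _wrapfunc(a, 'argmax', axis=axis, out=out, **kwds)
    return bound(*args, **kwds)
ValueError: attempt to get argmax of an empty sequence
```

```bash
python3 -m crank '[[[0.15,-0.2,0.08,0,0.022],[0.15,-0.4,0.16,0,0.045],[0.15,-0.6,0.24,0,0.068],[0.15,-0.8,0.32,0,0.09],[0.15,-1,0.4,0,0.112],[0.15,-1,0.4,0,0.135],[0.15,-1,0.4,0,0.158],[0.15,-1,0.4,0,0.18]]]'
python3 - <<'E'
from h import *
from workcell import arm
f=np.load("pics/scene0.npz");p,u,v=cloud("scene",f["d"],f);q=p[(np.hypot(u-180,v-342)<12)&(p[:,2]>.06)];print("bottle",np.round(np.median(q,0),3))
rows_to(arm,[.5007,-.306,.166],-117.5)
E
```

```text
t: 7.75
position: [0.503, -0.2001, 0.159]
ee_rot: [-0.001, 1.0, -0.004, -0.002]
contact_force: [0.0, 1.3, -0.1]
opening: 0.573
grip_force: 0.0
bottle [ 0.639 -0.462  0.104]
t 7.75 tcp [ 0.503  -0.2001  0.159 ] phi -90.42 tilt 0.31 j1,j6 [-33.5  56.9] op 49.9 F [ 0.   1.3 -0.1] g 0.0
shift units [-0.008  0.529 -0.037] turn 0.0752
```

```bash
python3 -m crank '[[[0.15,0,0.15,0,0.02],[0.15,0,0.3,0,0.04],[0.15,0,0.45,0,0.06],[0.15,0,0.529,0,0.0752],[0.15,0,0.529,0,0.0752],[0.15,0,0.529,0.1,0.0752],[0.15,0,0.529,0.1,0.0752],[0.15,0,0.529,0.1,0.0752]]]'
python3 - <<'E'
from h import *
from workcell import arm
o=look(arm,["wrist","scene","side"],4)
P=np.vstack([x[1] for x in o.values()]);Q={n:x[1] for n,x in o.items()};Q["all"]=P
for n,p in Q.items():
  try:
    r,m,a,b,th,bx,hi=dish(p,np.array([.473,-.29]),.030,36,.058)
    print(n,np.round(m,4),round(a),round(b),round(th,1));t=hi[hi[:,2]>.05];print("  h",len(hi),np.round(hi.mean(0),4),rect(t))
    bx=bx*np.sign(-bx[0]);print("  pred handle",np.round(m-bx*.0315,4))
  except Exception as e:print(n,"fail",e)
rows_to(arm,[.5007,-.306,.035],-117.5)
E
```

```text
t: 8.55
position: [0.5037, -0.3042, 0.1402]
ee_rot: [-0.001, 0.972, -0.233, -0.002]
contact_force: [0.2, -0.9, 1.3]
opening: 0.57
grip_force: 0.0
wrist [ 0.4842 -0.2995] 191 82 61.6
  h 603 [ 0.5028 -0.3089  0.0535] (array([ 0.50141235, -0.30803363]), 29.835460662841797, 8.54292106628418, np.float64(1.0768582415212462))
  pred handle [ 0.5119 -0.3145]
scene [ 0.4725 -0.2915] 189 108 62.5
  h 82 [ 0.502  -0.3085  0.0525] (array([ 0.50121661, -0.30752811]), 29.473373413085938, 10.538137435913086, np.float64(1.1667504477977264))
  pred handle [ 0.5004 -0.306 ]
side [ 0.4796 -0.2705] 156 92 43.2
  h 42 [ 0.5017 -0.3026  0.0509] (array([ 0.50314487, -0.30370471]), 30.373870849609375, 10.754167556762695, np.float64(1.0720061617522036))
  pred handle [ 0.5011 -0.2934]
all [ 0.4733 -0.2907] 196 109 62.3
  h 727 [ 0.5026 -0.3085  0.0533] (array([ 0.50183746, -0.30556195]), 34.967811584472656, 11.21350383758545, np.float64(1.1243274900552547))
  pred handle [ 0.5012 -0.3053]
t 8.7 tcp [ 0.5049 -0.3056  0.1419] phi -117.0 tilt 0.02 j1,j6 [-42.  75.] op 49.9 F [-0.4  0.2  0.2] g 0.0
shift units [-0.018  0.011  0.535] turn 0.0014
```

View pics/wrist4.png

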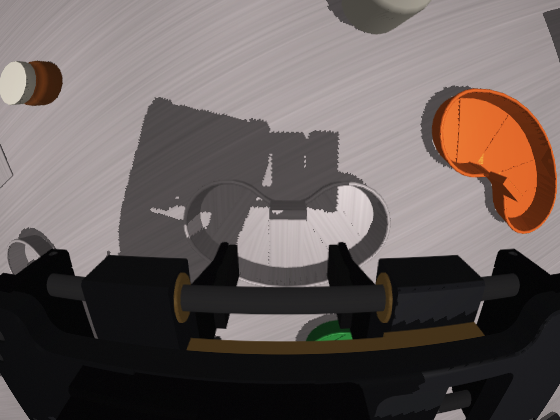

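The handle sits at wrist (288,209), centred between the fingers. Descending to grip it across its 30 mm width, because the last joint's range rules out the normal grip for this turn.

```bash
python3 -m crank '[[[0.15,-0.014,0.014,0.1,0.0014],[0.15,-0.014,0.014,0.25,0.0014],[0.15,-0.014,0.014,0.4,0.0014],[0.15,-0.014,0.014,0.48,0.0014],[0.15,-0.014,0.014,0.52,0.0014],[0.15,-0.014,0.014,0.533,0.0014],[0.15,-0.014,0.014,0.533,0.0014],[0.15,-0.014,0.014,0.533,0.0014]]]'
python3 -m crank '[[[-1,0,0,0,0],[-1,0,0,0,0],[-1,0,0,0,0],[-1,0,0,0,0],[-1,0,0,0,0],[-1,0,0,0,0],[-1,0,0,0,0],[-1,0,0,0,0]]]'
python3 - <<'E'
from h import *
from workcell import arm
tool(arm)
E
```

```text
t: 9.5
position: [0.5015, -0.3078, 0.0361]
ee_rot: [0.001, 0.971, -0.238, 0.001]
contact_force: [0.1, 0.4, 0.1]
opening: 0.579
grip_force: 0.0
t: 10.3
position: [0.5009, -0.3074, 0.0353]
ee_rot: [0.0, 0.971, -0.238, 0.0]
contact_force: [0.1, -0.0, 3.9]
opening: 0.343
grip_force: 30.0
t 10.3 tcp [ 0.5009 -0.3074  0.0353] phi -117.58 tilt 0.03 j1,j6 [-42.4  75.2] op 29.8 F [ 0.1 -0.   3.9] g 30.0
```

```bash
python3 -m crank '[[[-1,0,0,-0.02,0],[-1,0,0,-0.07,0],[-1,0,0,-0.15,0],[-1,0,0,-0.25,0],[-1,0,0,-0.37,0],[-1,0,0,-0.49,0],[-1,0,0,-0.57,0],[-1,0,0,-0.6,0]]]'
python3 - <<'E'
from h import *
from workcell import arm
rows_to(arm,[.4755,.2505,.155],97.5)
o=look(arm,["scene"],5);p=o["scene"][1]
x=tool(arm)[0]
q=p[(np.hypot(p[:,0]-.463,p[:,1]+.287)<.12)&(p[:,2]>x[2]-.045)&(p[:,2]<x[2]+.003)]
# rim top heights along bulge axis
b=np.array([np.cos(np.radians(152.5)),np.sin(np.radians(152.5))]);l=np.array([-b[1],b[0]])
s=(q[:,:2]-x[:2])@b
for lo,hi in((-.005,.02),(.02,.05),(.05,.08),(.08,.1)):
    k=(s>lo)&(s<hi)&(q[:,2]<x[2]-.0+.0)
    if k.sum():print(lo,hi,k.sum(),np.round(np.percentile(q[k,2]-x[2],[5,50,95]),4))
E
```

```text
t: 11.1
position: [0.5015, -0.3078, 0.1571]
ee_rot: [0.001, 0.971, -0.238, 0.002]
contact_force: [-0.2, -0.6, -2.3]
opening: 0.342
grip_force: 30.0
t 11.1 tcp [ 0.5015 -0.3078  0.1571] phi -117.57 tilt 0.2 j1,j6 [-42.4  75.2] op 29.8 F [-0.2 -0.6 -2.3] g 30.0
shift units [-1.408 -2.414  0.003] turn 0.4026
t 11.15 tcp [ 0.5015 -0.3078  0.157 ] phi -117.57 tilt 0.2 j1,j6 [-42.4  75.2] op 29.6 F [ 0.2  0.1 -0.9] g 30.0
-0.005 0.02 424 [-0.0348 -0.0306 -0.0032]
0.02 0.05 387 [-0.0353 -0.0315 -0.0242]
0.05 0.08 128 [-0.0342 -0.0274 -0.0068]
```

```bash
python3 -m crank '[[[-1,-0.02,-0.04,0,-0.01],[-1,-0.05,-0.12,0,-0.03],[-1,-0.09,-0.22,0,-0.05],[-1,-0.14,-0.32,0,-0.072],[-1,-0.18,-0.42,0,-0.094],[-1,-0.22,-0.52,0,-0.116],[-1,-0.26,-0.61,0,-0.138],[-1,-0.28,-0.643,0,-0.15]]]'
python3 - <<'E'
from h import *
from workcell import arm
rows_to(arm,[.51,-.02,.157])
E
```

```text
t: 11.95
position: [0.5095, -0.1648, 0.1538]
ee_rot: [-0.001, 0.973, 0.231, -0.001]
contact_force: [-0.5, -0.4, -1.5]
opening: 0.339
grip_force: 30.0
t 11.95 tcp [ 0.5095 -0.1648  0.1538] phi -63.25 tilt 0.22 j1,j6 [-29.9  33.3] op 29.5 F [-0.5 -0.4 -1.5] g 30.0
shift units [ 0.328 -0.646 -0.014]
```

```bash
python3 -m crank '[[[-1,0.03,-0.06,0,-0.015],[-1,0.07,-0.14,0,-0.035],[-1,0.12,-0.23,0,-0.057],[-1,0.17,-0.33,0,-0.079],[-1,0.22,-0.43,0,-0.1],[-1,0.27,-0.53,0,-0.12],[-1,0.31,-0.61,0,-0.14],[-1,0.328,-0.646,0,-0.15]]]'
python3 - <<'E'
from h import *
from workcell import arm
rows_to(arm,[.5,.12,.157])
E
```

```text
t: 12.75
position: [0.5106, -0.0205, 0.1539]
ee_rot: [-0.001, 0.762, 0.648, -0.001]
contact_force: [-0.6, -0.3, -1.6]
opening: 0.341
grip_force: 30.0
t 12.75 tcp [ 0.5106 -0.0205  0.1539] phi -9.28 tilt 0.19 j1,j6 [-14.9  -5.6] op 29.6 F [-0.6 -0.3 -1.6] g 30.0
shift units [ 0.685 -0.166 -0.014]
```

```bash
python3 -m crank '[[[-1,0.06,-0.015,0,-0.015],[-1,0.14,-0.035,0,-0.035],[-1,0.24,-0.06,0,-0.057],[-1,0.35,-0.085,0,-0.079],[-1,0.46,-0.11,0,-0.1],[-1,0.56,-0.135,0,-0.12],[-1,0.65,-0.155,0,-0.14],[-1,0.685,-0.166,0,-0.15]]]'
python3 - <<'E'
from h import *
from workcell import arm
c=np.radians(7.4);rows_to(arm,[.5168-.0425*np.cos(c),.2556-.0425*np.sin(c),.157],97.4)
E
```

```text
t: 13.55
position: [0.5007, 0.1197, 0.1539]
ee_rot: [-0.001, 0.385, 0.923, -0.0]
contact_force: [-0.2, -0.5, -0.9]
opening: 0.345
grip_force: 30.0
t 13.55 tcp [0.5007 0.1197 0.1539] phi 44.72 tilt 0.16 j1,j6 [  1.  -43.8] op 30.0 F [-0.2 -0.5 -0.9] g 30.0
shift units [ 0.555  0.366 -0.015] turn -0.1463
```

```bash
python3 -m crank '[[[-1,0.05,0.03,0,-0.015],[-1,0.13,0.08,0,-0.035],[-1,0.22,0.145,0,-0.057],[-1,0.32,0.21,0,-0.079],[-1,0.42,0.28,0,-0.1],[-1,0.5,0.33,0,-0.12],[-1,0.545,0.36,0,-0.14],[-1,0.555,0.366,0,-0.147]]]'
python3 -m crank '[[[-1,0,0,0,0],[-1,0,0,0.06,0],[-1,0,0,0.14,0],[-1,0,0,0.22,0],[-1,0,0,0.28,0],[-1,0,0,0.3,0],[-1,0,0,0.3,0],[-1,0,0,0.3,0]]]'
python3 - <<'E'
from h import *
from workcell import arm
o=look(arm,["scene","side","wrist"],6);x,M=tool(arm)
for n,(im,p,u,v) in o.items():
  c=np.array([.506,.2545])
  p=p[np.hypot(*(p[:,:2]-c).T)<.13]
  try:
    r=comp(p[(p[:,2]>.018)&(p[:,2]<.031)],c);m,a,b,th=rect(r);print(n,"L",len(r),np.round(m,4),round(a),round(b),round(np.degrees(th),1))
    q=p[(p[:,2]>x[2]-.016)&(p[:,2]<x[2]-.001)]
    r=comp(q,c);m,a,b,th=rect(r);print(n,"M",len(r),np.round(m,4),round(a),round(b),round(np.degrees(th),1))
  except Exception as e: print(n,e)
c=np.radians(7.4);rows_to(arm,[.5168-.0425*np.cos(c),.2556-.0425*np.sin(c),.038],97.4)
E
```

```text
t: 14.35
position: [0.4751, 0.2498, 0.1538]
ee_rot: [-0.001, -0.067, 0.998, -0.0]
contact_force: [0.0, 0.4, -1.6]
opening: 0.338
grip_force: 30.0
t: 15.15
position: [0.477, 0.2487, 0.0951]
ee_rot: [0.0, -0.064, 0.998, 0.0]
contact_force: [0.8, -0.5, -1.3]
opening: 0.341
grip_force: 30.0
t 15.3 tcp [0.4771 0.2488 0.0956] phi 97.34 tilt 0.09 j1,j6 [ 15.6 -81.7] op 29.7 F [-0.5 -0.3 -2.1] g 30.0
scene L 142 [0.5241 0.2339] 177 91 60.8
scene M 304 [0.5107 0.2523] 195 102 91.8
side L 180 [0.4992 0.3148] 117 83 5.0
side M 305 [0.52   0.2723] 174 85 127.9
wrist L 1773 [0.4644 0.2491] 198 36 96.6
wrist M 2391 [0.469  0.2473] 181 29 97.3
t 15.3 tcp [0.4771 0.2488 0.0956] phi 97.34 tilt 0.09 j1,j6 [ 15.6 -81.7] op 29.7 F [-0.5 -0.3 -2.1] g 30.0
shift units [0.012 0.008 0.288] turn -0.0002
```

View pics/side6.png

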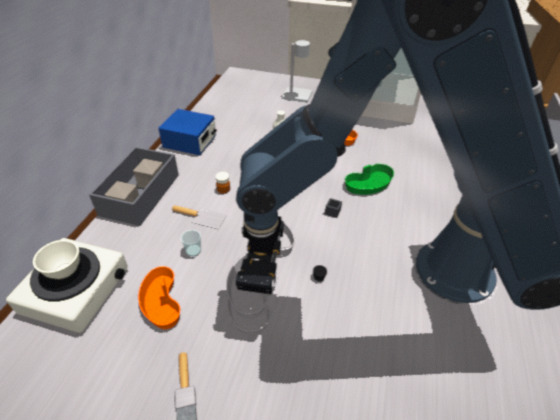

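The side view shows the gripper over the largest dish at (250,300), with the rims mostly hidden. The wrist cloud gives the offset between the two rims instead.

```bash
python3 - <<'E'
from h import *
from workcell import arm
o=look(arm,["wrist","scene"],7);x,M=tool(arm)
c=np.radians(7.4);A=np.array([[np.cos(c),np.sin(c)],[-np.sin(c),np.cos(c)]])
for n in o:
  p=o[n][1];d=(p[:,:2]-[.5168,.2556])@A.T;k=(np.abs(d[:,0]+.011)<.07)&(np.abs(d[:,1])<.115)
  for nm,lo,hi in(("L",.022,.031),("M",x[2]-.012,x[2]-.001)):
    s=k&(p[:,2]>lo)&(p[:,2]<hi);e=d[s]*1000
    print(n,nm,s.sum(),"y",np.round(np.percentile(e[:,1],[.5,99.5]),1),"x",np.round(np.percentile(e[:,0],[.5,99.5]),1),end=" ")
    for y0 in(-60,-45,45,60):
        f=e[np.abs(e[:,1]-y0)<6]; 
        if len(f)>3: print(y0,np.round(np.percentile(f[:,0],[2,98]),1),end=" ")
    print()
  s=k&(p[:,2]>x[2]-.03)&(p[:,2]<x[2]-.0005)   # rim-top tilt
  for lo in(-75,-55,-10,10,30):
    t=s&(d[:,0]*1000>lo)&(d[:,0]*1000<lo+20)&(np.abs(d[:,1])>.035)
    if t.sum()>5: print("  x",lo,"ztop rel",round(np.percentile(p[t,2],98)-x[2],4))
E
```

```text
t 15.4 tcp [0.477  0.2488 0.0956] phi 97.35 tilt 0.08 j1,j6 [ 15.6 -81.7] op 29.3 F [-0.7 -0.6 -1.7] g 30.0
wrist L 1604 y [-97.2  97.1] x [-70.1 -35.4] -60 [-70.2 -65.7] -45 [-70.  -65.4] 45 [-69.8 -65.3] 60 [-70.1 -65.8] 
wrist M 2078 y [-90.6  85.7] x [-62.5 -37.5] -60 [-62.6 -58.9] -45 [-62.2 -57. ] 45 [-62.4 -58.2] 60 [-62.2 -57.2] 
  x -75 ztop rel -0.003
  x -55 ztop rel -0.0031
scene L 101 y [-100.9   71.5] x [-68.1  45.9] -60 [-68.3  31.4] -45 [-56.   38.6] 60 [23.8 30.2] 
scene M 235 y [-98.2  92.1] x [-60.9  43.3] -60 [-61.3  29.2] -45 [-60.2  36.6] 45 [28.7 34.9] 60 [20.9 25.4] 
  x -75 ztop rel -0.0016
  x -55 ztop rel -0.001
  x -10 ztop rel -0.0038
  x 10 ztop rel -0.0018
  x 30 ztop rel -0.0009
```

View pics/wrist7.png

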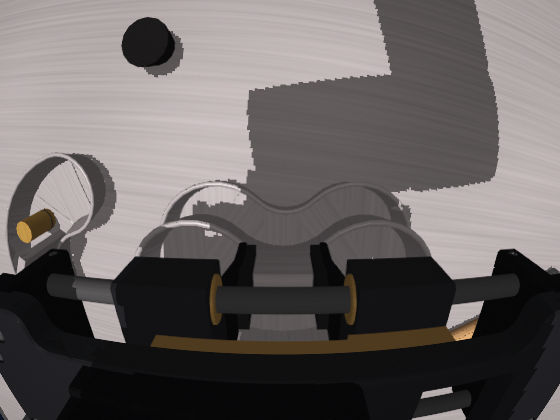

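The wrist view shows the middle dish's rim (row 222) parallel to and inside the largest dish's rim (row 182). It needs a correction of about 2 mm in x and 1.6 mm in y. Lowering with that applied.

```bash
python3 -m crank '[[[-1,0.011,0.009,0,0],[-1,0.011,0.009,0.03,0],[-1,0.011,0.009,0.08,0],[-1,0.011,0.009,0.12,0],[-1,0.011,0.009,0.15,0],[-1,0.011,0.009,0.17,0],[-1,0.011,0.009,0.18,0],[-1,0.011,0.009,0.18,0]]]'
python3 -m crank '[[[-1,0,0,0.02,0],[-1,0,0,0.035,0],[-1,0,0,0.05,0],[-1,0,0,0.06,0],[-1,0,0,0.07,0],[-1,0,0,0.08,0],[-1,0,0,0.085,0],[-1,0,0,0.085,0]]]'
python3 - <<'E'
from h import *
from workcell import arm
c=np.radians(7.4);rows_to(arm,[.5168-.0425*np.cos(c),.2556-.0425*np.sin(c),.0383],97.4)
E
```

```text
t: 16.2
position: [0.4741, 0.2501, 0.0586]
ee_rot: [-0.0, -0.064, 0.998, -0.0]
contact_force: [-0.1, 0.4, -2.0]
opening: 0.339
grip_force: 30.0
t: 17.0
position: [0.4741, 0.2502, 0.0418]
ee_rot: [-0.0, -0.064, 0.998, -0.0]
contact_force: [-0.5, -0.3, -2.1]
opening: 0.34
grip_force: 30.0
t 17.0 tcp [0.4741 0.2502 0.0418] phi 97.34 tilt 0.01 j1,j6 [ 15.9 -81.5] op 29.6 F [-0.5 -0.3 -2.1] g 30.0
shift units [-0.003 -0.001  0.018] turn -0.0002
```

Still hanging freely at 3.5 mm above home. Going the rest of the way slowly.

```bash
python3 -m crank '[[[-1,-0.002,0,0.005,0],[-1,-0.003,0,0.009,0],[-1,-0.003,0,0.012,0],[-1,-0.003,0,0.015,0],[-1,-0.003,0,0.017,0],[-1,-0.003,0,0.019,0],[-1,-0.003,0,0.02,0],[-1,-0.003,0,0.02,0]]]'
python3 - <<'E'
from h import *
from workcell import arm
tool(arm)
E
```

```text
t: 17.8
position: [0.4747, 0.2503, 0.0383]
ee_rot: [-0.0, -0.064, 0.998, -0.0]
contact_force: [-2.6, -0.3, 2.9]
opening: 0.342
grip_force: 30.0
t 17.8 tcp [0.4747 0.2503 0.0383] phi 97.35 tilt 0.0 j1,j6 [ 15.9 -81.5] op 29.7 F [-2.6 -0.3  2.9] g 30.0
```

```bash
python3 -m crank '[[[0.1,0,0,0,0],[0.1,0,0,0,0],[0.1,0,0,-0.02,0],[0.1,0,0,-0.1,0],[0.1,0,0,-0.3,0],[0.1,0,0,-0.5,0],[0.1,0,0,-0.65,0],[0.1,0,0,-0.65,0]]]'
python3 -m crank '[[[0.1,-0.03,-0.06,-0.1,0.02],[0.1,-0.06,-0.2,-0.1,0.043],[0.1,-0.1,-0.4,-0.1,0.066],[0.1,-0.14,-0.6,-0.1,0.09],[0.1,-0.17,-0.75,-0.1,0.113],[0.1,-0.2,-0.9,-0.1,0.136],[0.1,-0.2,-0.9,-0.1,0.159],[0.1,-0.2,-0.9,-0.1,0.18]]]'
python3 - <<'E'
from h import *
from workcell import arm
o=look(arm,["scene","side"],8);c=np.radians(7.4);A=np.array([[np.cos(c),np.sin(c)],[-np.sin(c),np.cos(c)]])
P=np.vstack([x[1] for x in o.values()])
d=(P[:,:2]-[.5168,.2556])@A.T;k=(np.abs(d[:,0]+.011)<.065)&(np.abs(d[:,1])<.11)
s=k&(P[:,2]>.0305)&(P[:,2]<.037);m,a,b,th=rect(P[s]);print("M rim",s.sum(),np.round(m,4),round(a),round(b),round(np.degrees(th),1))
for x0,x1,y0,y1 in((-75,-40,-70,-30),(-75,-40,30,70),(20,50,-40,40),(-45,20,-100,-70),(-45,20,70,100)):
    t=k&(d[:,0]*1e3>x0)&(d[:,0]*1e3<x1)&(d[:,1]*1e3>y0)&(d[:,1]*1e3<y1)&(P[:,2]<.045)
    z=P[t,2];print((x0,x1,y0,y1),t.sum(),"rim top",np.round(np.percentile(z,[90,97,99]),4) if t.sum() else "")
t=k&(P[:,2]>.05)&(P[:,2]<.07);print("handle",t.sum(),np.round(d[t].mean(0)*1e3,1),P[t,2].max())
r,m,a,b,th,bx,hi=dish(P,np.array([.525,.03]),.032,30,.084);print("sm",np.round(m,4),round(a),round(b),round(th,1),np.round(hi.mean(0),4))
tool(arm)
E
```

```text
t: 18.6
position: [0.4779, 0.2513, 0.1725]
ee_rot: [0.005, -0.064, 0.998, 0.001]
contact_force: [0.8, -0.4, 0.9]
opening: 0.552
grip_force: 0.0
t: 19.4
position: [0.5372, 0.0756, 0.1868]
ee_rot: [-0.001, 0.484, 0.875, -0.0]
contact_force: [-0.6, 0.8, 0.1]
opening: 0.549
grip_force: 0.0
M rim 483 [0.5064 0.2547] 204 116 97.3
(-75, -40, -70, -30) 287 rim top [0.0319 0.0353 0.0377]
(-75, -40, 30, 70) 248 rim top [0.0331 0.0349 0.0361]
(20, 50, -40, 40) 553 rim top [0.0331 0.0356 0.0377]
(-45, 20, -100, -70) 533 rim top [0.033  0.0354 0.037 ]
(-45, 20, 70, 100) 424 rim top [0.0339 0.036  0.0368]
handle 46 [-41.9   4.4] 0.06427847564053668
sm [0.5226 0.0263] 183 97 155.5 [0.5286 0.0366 0.061 ]
t 19.5 tcp [0.5369 0.0765 0.1869] phi 32.51 tilt 0.11 j1,j6 [ -3.7 -36.2] op 47.7 F [-0.5 -0.4  0.7] g 0.0
```

View pics/side8.png

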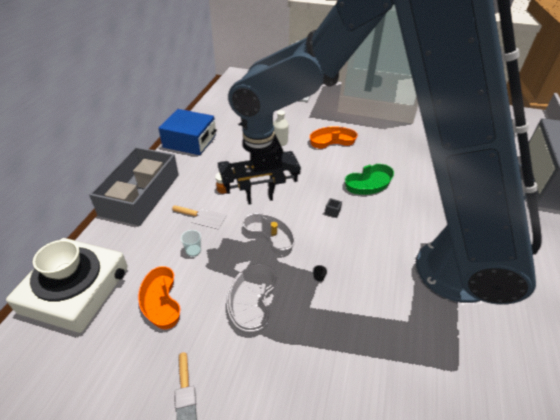

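In the side view the middle dish lies inside the largest at (250,297), and its rim is level all round at 33–36 mm, so it is home. The weight stands in the smallest dish at (273,229). Turning towards the smallest dish's handle.

```bash
python3 -m crank '[[[-0.3,-0.1,-0.1,0,0.022],[-0.3,-0.127,-0.117,0,0.045],[-0.3,-0.127,-0.117,0,0.068],[-0.3,-0.127,-0.117,0,0.09],[-0.3,-0.127,-0.117,0,0.113],[-0.3,-0.127,-0.117,0,0.136],[-0.3,-0.127,-0.117,0,0.159],[-0.3,-0.127,-0.117,0,0.18]]]'
python3 -m crank '[[[-0.3,0,0,0,0.022],[-0.3,0,0,0,0.045],[-0.3,0,0,0,0.068],[-0.3,0,0,0,0.09],[-0.3,0,0,0,0.113],[-0.3,0,0,0,0.136],[-0.3,0,0,0,0.159],[-0.3,0,0,0,0.18]]]'
python3 - <<'E'
from h import *
from workcell import arm
rows_to(arm,[.531,.0424,.16],-115)
E
```

```text
t: 20.3
position: [0.5309, 0.0432, 0.1873]
ee_rot: [-0.0, 0.876, 0.482, -0.001]
contact_force: [0.4, -0.8, -0.0]
opening: 0.351
grip_force: 0.0
t: 21.1
position: [0.5309, 0.0433, 0.1874]
ee_rot: [-0.0, 0.998, -0.062, -0.001]
contact_force: [0.1, 0.1, -0.3]
opening: 0.35
grip_force: 0.0
t 21.1 tcp [0.5309 0.0433 0.1874] phi -97.15 tilt 0.06 j1,j6 [-7.4 89.8] op 30.5 F [ 0.1  0.1 -0.3] g 0.0
shift units [0.001 0.004 0.137] turn 0.0496
```

```bash
python3 -m crank '[[[-0.3,0,0,0.05,0.02],[-0.3,0,0,0.1,0.04],[-0.3,0,0,0.13,0.0496],[-0.3,0,0,0.13,0.0496],[-0.3,0,0,0.13,0.0496],[-0.3,0,0,0.13,0.0496],[-0.3,0,0,0.13,0.0496],[-0.3,0,0,0.13,0.0496]]]'
python3 - <<'E'
from h import *
from workcell import arm
o=look(arm,["wrist","scene","side"],9)
Q={n:x[1] for n,x in o.items()}
for n,p in Q.items():
    d=p[(np.hypot(p[:,0]-.531,p[:,1]-.0425)<.025)&(p[:,2]>.075)&(p[:,2]<.09)]
    if len(d)>5: m,a,b,th=rect(d);print(n,"top",len(d),np.round(m,4),round(a),round(b),round(np.degrees(th),1))
    try:
        r,m,a,b,th,bx,hi=dish(p,np.array([.525,.03]),.032,30);bx=bx*np.sign(-bx[1]);print("   dish",np.round(m,4),round(a),round(b),round(th,1),"handle pred",np.round(m-bx*.0195,4))
    except Exception as e:print(e)
rows_to(arm,[.531,.0424,.06],-115)
E
```

```text
t: 21.9
position: [0.5316, 0.0429, 0.1623]
ee_rot: [-0.0, 0.977, -0.215, 0.0]
contact_force: [-1.0, 0.8, 0.3]
opening: 0.347
grip_force: 0.0
wrist top 393 [0.5313 0.0415] 31 7 155.1
   dish [0.523  0.0236] 180 95 154.7 handle pred [0.5313 0.0413]
scene top 39 [0.5309 0.0422] 33 11 152.7
   dish [0.5222 0.0248] 182 95 155.2 handle pred [0.5304 0.0425]
side top 41 [0.5327 0.0442] 31 10 155.9
   dish [0.524  0.0268] 179 94 155.6 handle pred [0.5321 0.0446]
t 22.05 tcp [0.5315 0.0428 0.1621] phi -114.9 tilt 0.02 j1,j6 [ -7.4 107.5] op 30.3 F [ 0.6  0.4 -0.4] g 0.0
shift units [-0.001  0.003  0.511] turn 0.0003
```

View pics/wrist9.png

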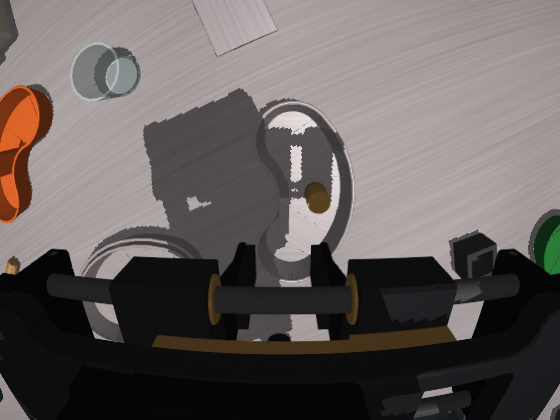

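The weight stands in the smallest dish at (318,197), and the plate at (285,190) lines up with the fingers. Descending, then gripping.

```bash
python3 -m crank '[[[-0.3,0,0.002,0.1,0],[-0.3,0,0.002,0.25,0],[-0.3,0,0.002,0.38,0],[-0.3,0,0.002,0.46,0],[-0.3,0,0.002,0.5,0],[-0.3,0,0.002,0.51,0],[-0.3,0,0.002,0.51,0],[-0.3,0,0.002,0.51,0]]]'
python3 -m crank '[[[-1,0,0,0,0],[-1,0,0,0,0],[-1,0,0,0,0],[-1,0,0,0,0],[-1,0,0,0,0],[-1,0,0,0,0],[-1,0,0,0,0],[-1,0,0,0,0]]]'
python3 - <<'E'
from h import *
from workcell import arm
tool(arm)
E
```

```text
t: 22.85
position: [0.532, 0.0424, 0.0608]
ee_rot: [-0.0, 0.976, -0.216, 0.001]
contact_force: [0.6, -0.5, 0.2]
opening: 0.351
grip_force: 0.0
t: 23.65
position: [0.5313, 0.0424, 0.0602]
ee_rot: [0.0, 0.976, -0.216, 0.0]
contact_force: [-1.0, -0.0, 4.8]
opening: 0.086
grip_force: 30.0
t 23.65 tcp [0.5313 0.0424 0.0602] phi -114.91 tilt 0.02 j1,j6 [ -7.5 107.5] op 7.5 F [-1.  -0.   4.8] g 30.0
```

```bash
python3 -m crank '[[[-1,0,0,-0.02,0],[-1,0,0,-0.06,0],[-1,0,0,-0.12,0],[-1,0,0,-0.2,0],[-1,0,0,-0.29,0],[-1,0,0,-0.38,0],[-1,0,0,-0.45,0],[-1,0,0,-0.49,0]]]'
python3 -m crank '[[[-1,0,0,-0.01,0],[-1,0,0,-0.01,-0.005],[-1,0,-0.02,-0.01,-0.015],[-1,0,-0.06,-0.01,-0.03],[-1,0,-0.11,-0.01,-0.045],[-1,0,-0.17,-0.01,-0.06],[-1,0,-0.23,-0.01,-0.075],[-1,0,-0.29,-0.01,-0.09]]]'
python3 - <<'E'
from h import *
from workcell import arm
rows_to(arm,[.4866,.2517,.16],7.4)
E
```

```text
t: 24.45
position: [0.5318, 0.0425, 0.1599]
ee_rot: [-0.0, 0.976, -0.216, 0.001]
contact_force: [0.2, -0.4, -1.7]
opening: 0.091
grip_force: 30.0
t: 25.25
position: [0.5551, 0.0955, 0.1591]
ee_rot: [-0.0, 0.998, 0.067, -0.001]
contact_force: [0.1, -0.1, -2.6]
opening: 0.088
grip_force: 30.0
t 25.25 tcp [0.5551 0.0955 0.1591] phi -82.3 tilt 0.12 j1,j6 [-1.6 80.7] op 7.7 F [ 0.1 -0.1 -2.6] g 30.0
shift units [-0.235 -0.82  -0.004] turn -0.2492
```

```bash
python3 -m crank '[[[-1,-0.01,-0.06,0,-0.015],[-1,-0.03,-0.12,0,-0.03],[-1,-0.05,-0.18,0,-0.045],[-1,-0.07,-0.24,0,-0.06],[-1,-0.085,-0.3,0,-0.075],[-1,-0.1,-0.36,0,-0.09],[-1,-0.115,-0.41,0,-0.105],[-1,-0.13,-0.46,0,-0.12]]]'
python3 - <<'E'
from h import *
from workcell import arm
rows_to(arm,[.4866,.2517,.16],7.4)
E
```

```text
t: 26.05
position: [0.5169, 0.1833, 0.1591]
ee_rot: [-0.0, 0.903, 0.43, -0.001]
contact_force: [-0.3, -0.0, -3.0]
opening: 0.091
grip_force: 30.0
t 26.05 tcp [0.5169 0.1833 0.1591] phi -39.08 tilt 0.13 j1,j6 [ 7.8 46.9] op 7.9 F [-0.3 -0.  -3. ] g 30.0
shift units [ 0.17  -0.333 -0.004] turn -0.1291
```

```bash
python3 -m crank '[[[-1,0.025,-0.05,0,-0.018],[-1,0.055,-0.11,0,-0.038],[-1,0.085,-0.17,0,-0.058],[-1,0.115,-0.225,0,-0.078],[-1,0.14,-0.275,0,-0.096],[-1,0.158,-0.31,0,-0.112],[-1,0.167,-0.327,0,-0.123],[-1,0.17,-0.333,0,-0.129]]]'
python3 -m crank '[[[-1,0,0,0,0],[-1,0,0,0.02,0],[-1,0,0,0.06,0],[-1,0,0,0.1,0],[-1,0,0,0.13,0],[-1,0,0,0.15,0],[-1,0,0,0.15,0],[-1,0,0,0.15,0]]]'
python3 - <<'E'
from h import *
from workcell import arm
rows_to(arm,[.4866,.2517,.0632],7.4)
o=look(arm,["wrist","scene","side"],10);x,M=tool(arm)
c=np.radians(7.4);A=np.array([[np.cos(c),np.sin(c)],[-np.sin(c),np.cos(c)]])
for n in o:
  p=o[n][1];d=(p[:,:2]-[.5168,.2556])@A.T;k=(np.abs(d[:,0]+.011)<.07)&(np.abs(d[:,1])<.115)
  zr=x[2]-.060+.032
  for nm,lo,hi in(("L",.020,.036),("S",zr-.010,zr+.003)):
    s=k&(p[:,2]>lo)&(p[:,2]<hi);e=d[s]*1000
    if s.sum()<10: continue
    print(n,nm,s.sum(),"y",np.round(np.percentile(e[:,1],[.5,99.5]),1),"x",np.round(np.percentile(e[:,0],[.5,99.5]),1))
  for lo in(-55,-20,0,20):
    t=k&(p[:,2]>zr-.02)&(p[:,2]<zr+.006)&(d[:,0]*1000>lo)&(d[:,0]*1000<lo+20)&(np.abs(d[:,1])>.02)
    if t.sum()>5: print("  x",lo,"rim rel",round(np.percentile(p[t,2],97)-zr,4))
  t=k&(p[:,2]>zr+.006)&(p[:,2]<zr+.016)&(d[:,0]>-.015);
  if t.sum()>5:print("  weight",t.sum(),np.round(np.median(d[t],0)*1e3,1))
E
```

```text
t: 26.85
position: [0.4867, 0.2517, 0.1591]
ee_rot: [-0.001, 0.661, 0.751, -0.001]
contact_force: [-0.3, -0.2, -2.9]
opening: 0.091
grip_force: 30.0
t: 27.65
position: [0.488, 0.2514, 0.1299]
ee_rot: [-0.0, 0.662, 0.75, -0.0]
contact_force: [0.0, 0.3, -2.3]
opening: 0.092
grip_force: 30.0
t 27.65 tcp [0.488  0.2514 0.1299] phi 7.12 tilt 0.0 j1,j6 [15.6  8.5] op 8.0 F [ 0.   0.3 -2.3] g 30.0
shift units [ 0.002 -0.007  0.333] turn -0.0008
t 27.8 tcp [0.4882 0.2515 0.1303] phi 7.13 tilt 0.05 j1,j6 [15.6  8.5] op 7.6 F [-0.3  1.2 -2.4] g 30.0
wrist L 1643 y [-50.7 100. ] x [-70.2  21.2]
wrist S 4480 y [-86.6  88. ] x [-56.5  36.8]
  x -55 rim rel 0.0012
  x -20 rim rel 0.0015
  x 0 rim rel 0.0013
  x 20 rim rel 0.0012
  weight 829 [ 2.  -0.3]
scene L 308 y [-101.    83.2] x [-69.3  46.2]
scene S 225 y [-91.2  86.5] x [-56.3  36.6]
  x -55 rim rel 0.0038
  x -20 rim rel 0.0037
  x 0 rim rel 0.0036
  x 20 rim rel 0.0048
  weight 38 [ 3.7 -4.9]
side L 502 y [-87.7 102.6] x [-68.4  47.8]
side S 346 y [-83.1  90.5] x [-55.5  38.2]
  x -55 rim rel 0.0029
  x -20 rim rel 0.0026
  x 0 rim rel 0.0029
  x 20 rim rel 0.0033
  weight 61 [4.1 1.3]
```

```bash
python3 -c "
import cv2,numpy as np
w=cv2.imread('pics/wrist10.png')[60:360,80:480];s=cv2.imread('pics/scene10.png')[90:240,250:450]
cv2.imwrite('pics/c10.png',np.hstack([w,cv2.resize(s,(400,300))]))"
```

```text
(no output)
```

View pics/c10.png

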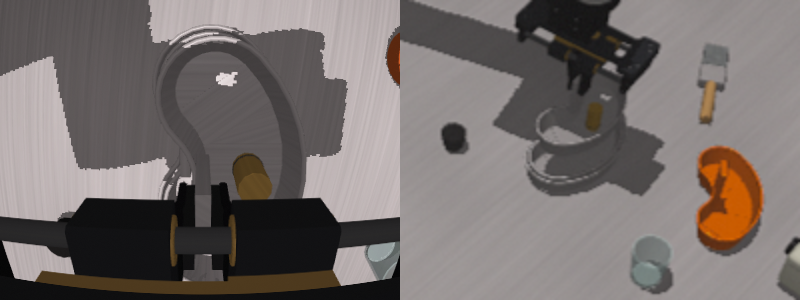

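The crop shows the smallest dish held level over the nest, with the weight upright at (252,178) and the three outlines aligned. The clouds say it needs about −1.5 mm along dish x. Lowering with that applied.

```bash
python3 -m crank '[[[-1,0.001,-0.007,0,-0.0007],[-1,0.001,-0.007,0.03,-0.0007],[-1,0.001,-0.007,0.08,-0.0007],[-1,0.001,-0.007,0.13,-0.0007],[-1,0.001,-0.007,0.17,-0.0007],[-1,0.001,-0.007,0.2,-0.0007],[-1,0.001,-0.007,0.22,-0.0007],[-1,0.001,-0.007,0.22,-0.0007]]]'
python3 -m crank '[[[-1,0,0,0.02,0],[-1,0,0,0.04,0],[-1,0,0,0.055,0],[-1,0,0,0.07,0],[-1,0,0,0.08,0],[-1,0,0,0.09,0],[-1,0,0,0.095,0],[-1,0,0,0.095,0]]]'
python3 - <<'E'
from h import *
from workcell import arm
rows_to(arm,[.4866,.2517,.0662],7.4)
E
```

```text
t: 28.6
position: [0.4864, 0.2514, 0.0853]
ee_rot: [-0.0, 0.66, 0.751, -0.0]
contact_force: [0.5, 0.1, -3.8]
opening: 0.087
grip_force: 30.0
t: 29.4
position: [0.4864, 0.2515, 0.0668]
ee_rot: [-0.0, 0.66, 0.751, -0.0]
contact_force: [0.7, 0.5, -3.3]
opening: 0.091
grip_force: 30.0
t 29.4 tcp [0.4864 0.2515 0.0668] phi 7.38 tilt 0.02 j1,j6 [15.6  8.3] op 7.9 F [ 0.7  0.5 -3.3] g 30.0
shift units [0.001 0.001 0.003] turn -0.0
```

```bash
python3 -m crank '[[[-1,0,0,0.001,0],[-1,0,0,0.002,0],[-1,0,0,0.003,0],[-1,0,0,0.004,0],[-1,0,0,0.005,0],[-1,0,0,0.005,0],[-1,0,0,0.005,0],[-1,0,0,0.005,0]]]'
```

```text
t: 30.2
position: [0.4864, 0.2514, 0.0662]
ee_rot: [-0.0, 0.66, 0.751, -0.0]
contact_force: [-1.5, -1.0, 2.2]
opening: 0.089
grip_force: 30.0
```

Contact at the expected height of 66.2 mm. Releasing and backing off upward.

```bash
python3 -m crank '[[[-0.5,0,0,0,0],[-0.5,0,0,0,0],[-0.5,0,0,0,0],[-0.5,0,0,-0.04,0],[-0.5,0,0,-0.15,0],[-0.5,0,0,-0.35,0],[-0.5,0,0,-0.55,0],[-0.5,0,0,-0.6,0]]]'
python3 -m crank '[[[-0.5,0,0,0,0],[-0.5,-0.2,0,0,0],[-0.5,-0.4,0,0,0],[-0.5,-0.6,0,0,0],[-0.5,-0.8,0,0,0],[-0.5,-0.9,0,0,0],[-0.5,-0.9,0,0,0],[-0.5,-0.9,0,0,0]]]'
python3 - <<'E'
from h import *
from workcell import arm
o=look(arm,["scene","side","wrist"],11);c=np.radians(7.4);A=np.array([[np.cos(c),np.sin(c)],[-np.sin(c),np.cos(c)]])
for n in o:
  P=o[n][1];d=(P[:,:2]-[.5168,.2556])@A.T*1e3;z=P[:,2]*1e3;k=(np.abs(d[:,0]+11)<65)&(np.abs(d[:,1])<110)
  s=k&(z>35.5)&(z<43)&~((np.abs(d[:,1])<14)&(d[:,0]>-12)&(d[:,0]<18));print(n,"S rim x",np.round(np.percentile(d[s,0],[1,99]),1),"y",np.round(np.percentile(d[s,1],[1,99]),1))
  for x0,x1,y0,y1 in((-65,-25,-70,-30),(-65,-25,30,70),(20,45,-40,40),(-45,20,-95,-70),(-45,20,70,95)):
    t=k&(d[:,0]>x0)&(d[:,0]<x1)&(d[:,1]>y0)&(d[:,1]<y1)&(z<45);print("  ",t.sum(),np.round(np.percentile(z[t],[95,99]),1) if t.sum()>5 else "",end="")
  t=k&(z>45)&(z<55)&(d[:,0]>-12);print("\n  weight",t.sum(),np.round(np.median(d[t],0),1) if t.any() else "",np.round(z[t].max(),1) if t.any() else "")
tool(arm)
w=o["scene"][0][90:240,250:450,::-1];s=o["side"][0][200:350,160:360,::-1]
cv2.imwrite("pics/c11.png",np.hstack([cv2.resize(np.ascontiguousarray(i),(400,300),interpolation=2) for i in(w,s)]))
E
```

```text
t: 31.0
position: [0.4893, 0.2524, 0.1908]
ee_rot: [0.003, 0.66, 0.751, 0.004]
contact_force: [0.7, 0.3, -0.2]
opening: 0.253
grip_force: 0.0
t: 31.8
position: [0.5085, 0.073, 0.1846]
ee_rot: [-0.001, 0.661, 0.751, -0.001]
contact_force: [-0.1, -0.1, 0.6]
opening: 0.252
grip_force: 0.0
scene S rim x [-63.   39.8] y [-94.9  89.2]
   153 [38.8 42.8]   58 [14.5 21.3]   181 [41.3 42.4]   211 [40.4 42.7]   173 [40.8 44.1]
  weight 34 [ 2.4 -3.2] 54.2
side S rim x [-63.4  39.2] y [-88.2  90.7]
   160 [39.3 41.5]   230 [39.7 40.7]   306 [39.4 41.6]   236 [38.6 40.6]   248 [39.8 42.3]
  weight 55 [1.6 0.9] 52.1
wrist S rim x [-58.7  35.7] y [-90.3  11. ]
   1639 [39.  39.9]   0    1450 [39.1 40.2]   1567 [39.4 40.2]   0 
  weight 398 [ 0.9 -2.7] 50.5
t 31.95 tcp [0.5089 0.0741 0.1853] phi 7.46 tilt 0.09 j1,j6 [ -4.2 -11.7] op 21.5 F [-1.   0.7 -0.1] g 0.0
```

View pics/c11.png

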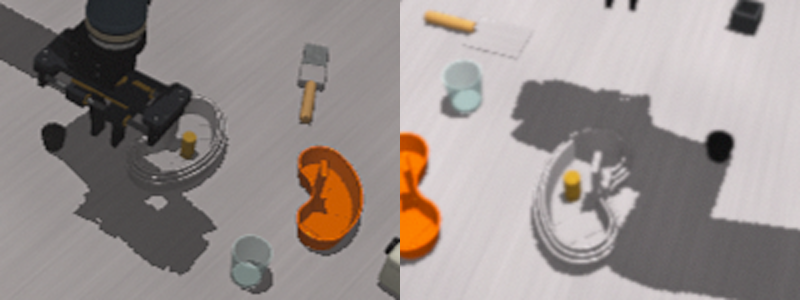

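All three rims are concentric at side-crop (580,200), the smallest rim is level all round at the height it should have when home, and the weight is upright at (572,184). Handing in.

```bash
python3 -c "
from workcell import arm
print(arm.finish_job())"
```

```text
the job is handed in; nothing more can be done
None
```

The three kidney dishes are nested, with outlines aligned and rims level, and the brass weight stands in the smallest one. I handed the job in at about 32 s of the 72 s allowed.

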